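Lock the sprung belt tensioner with its red pin

TASK

Take the red-headed locking pin out of the wooden rack, swing the green sprung arm of the belt tensioner round against its spring until it has passed the lock hole in the steel boss, and put the pin fully down into that hole so that the pin holds the arm back when you let go. Leave the blue and the black pin in the rack.

Things in the scene. Friction and masses are not known exactly. Their poses are not given: they have to be found in the camera images.
- tensioner_base: Belt tensioner, fixed on the bench: grey plate 220 (x) x 200 (y) x 14 mm with a green sprung arm and a bright steel lock boss; origin at the centre of its underside, z up. At rest the arm points from the pivot at 2.618 rad (150 deg) from this +x axis, counter-clockwise from above. A rubber stop post (16 mm wide, top 62 mm) stands at the arm's +y flank, 50 mm from the pivot.
- pivot (a point): Vertical pivot axis of the green arm, at the arm's underside, 46 mm above the bench; at base-frame (65, -20) mm; axes as the base's. The arm is straight, 24 mm wide, 46 to 62 mm above the bench (its hub 72), with a black roller 38 mm across at 140 mm from the pivot, top 81 mm above the bench. The spring pushes back with 1.4 N (rest) to 4 N (locked) at 100 mm from the pivot.
- tensioner_arm (a joint): Angle of the green arm, rad: 0 at rest on its stop, growing counter-clockwise seen from above, against the spring, up to 1.0; it springs back when let go. Push it on its +y (clockwise) flank, on the stop's side, e.g. with the held pin's shank 100 mm from the pivot, the pin's foot 42 to 50 mm above the bench: it then clears the boss.
- lock_hole (a point): Centre of the mouth of the lock hole in the top of the 50 x 50 mm steel boss, 38 mm above the bench, at base-frame (-37, -17) mm, 102 mm from the pivot; axes as the base's. Round, 20 mm across, 34 mm deep, mouth chamfered 4 mm. The locked arm leans on the standing pin from the hole's -y side, at a joint value of about 0.6 to 0.7.
- red_pin: Red-headed locking pin, upright in the rack; 128 mm long, about 0.12 kg; origin at the centre of its foot, z up the pin. Steel shank 17 mm across, foot tapered to 10 mm over the lowest 10 mm; collar 28 mm across at 84 to 88 mm; square grip head 22 x 22 mm (sides along its x and y, in the rack as the rack's) from 88 to 128 mm. Its foot stands 6 mm above the bench in the rack, 4 mm in the lock hole.
- blue_pin: Like the red pin, with a blue head; belongs to another fixture, stays in the rack.
- black_pin: Like the red pin, with a black head; belongs to another fixture, stays in the rack.
- pin_rack: Fixed wooden block 60 (x) x 200 (y) x 50 mm, origin at the centre of its underside. Three holes 44 mm deep, 65 mm apart in a row along its y axis, the middle one at the centre; the pins stand in them in any order. Pinch a head across the row (along the rack's x) to stay clear of its neighbours, whose tops stand 134 mm above the bench.
Not all that is in view belongs to the job. Leave any pink, purple or turquoise look-alike of the red_pin alone.

How it is judged:
By the outcome, as a careful person would: the job done as asked, in the order asked, and still so for the second after the job is handed in, with the robot touching nothing.
It also fails if it takes over 48 s, if anything falls off the work surface, if the arm or the gripper's body presses on something with over 40 N, if the wrist force passes 120 N, or if a joint passes its speed limit or range.

ROBOT

A 7-joint arm with a two-finger parallel gripper is mounted at the origin on a cart in front of the work surface, level with it; the furniture and walls round the work are solid. World frame = base frame: x ahead of the robot, y to its left, z up, the work surface at z = 0. Lengths are in m, angles in rad, forces in N, time in s.
With the tool pointing down it reaches from about 0.4 to 0.875 m from the base axis. Payload 6.5 kg.
Tool frame: the origin (TCP) lies at the very end of the fingers, on their centre line; the grasp point (between the pads) lies 19 mm behind it; z points along the fingers, y is the line along which they close (so a half turn about z gives the same grasp; the last joint's range is limited). The gripper opens to 88 mm and grips with 3 to 60 N. Pads are 18 mm wide; open, the fingers measure 123 mm over their backs; the gripper's body (75 mm by 187 mm) begins 45 mm behind the grasp point.
Start: joints at [-0.066, 0.536, -0.004, 1.538, 0.003, 1.067, -0.071], TCP at [0.65, 0, 0.239] pointing down, gripper open.
Joint ranges: [-2.7, 2.7], [-0.37, 2.16], [-1.27, 1.26], [0.24, 2.4], [-1.31, 4.45], [0.19, 1.91], [-2.76, 2.76]. Speed limits (rad/s): [2.39, 2.39, 3.14, 3.14, 3.14, 3.14, 3.14].

INTERFACE

Orientations are given as a unit quaternion [x, y, z, w].
In Python, from plant import ctrl, gripper_to, planner, viewer, ticket, nets gives the robot as it stands. Calls block until the motion is done:
- ctrl.movep(position, orientation): joint-space move of the TCP to a pose.
- ctrl.movel(position, rotation=None, max_speed=0.15): straight line of the TCP; rotation=None keeps the orientation; max_speed is the mean speed in m/s.
- ctrl.move_joints(angles): joint-space move.
- gripper_to(opening, grip_force=None): finger opening in m; grip_force is the grip in N (None keeps the last); returns when the fingers have stopped.
- ctrl.dwell(seconds).
- planner.ik(position, orientation): joint angles nearest the present ones, or None.
- ctrl.sense(): the state.
- viewer.read_camera(name): name is "scene" or "side" or "wrist"; returns a dict with "image" (384x512x3 uint8, blue, green, red), "z_map" (384x512 float32, m along the optical axis (not along the pixel's ray), 0 where there is no reading), "K" (3x3 intrinsics, pixels), "camera_from_world" (4x4, takes a point from world to camera coordinates); the wrist camera has in their place "tool_from_camera" (4x4, takes a point from camera to tool coordinates, whose origin is the TCP and whose axes are the flange's). Camera axes: x right, y down, z forward; pixel columns grow to the right and rows downward; lengths in m; the calibration is good to about 2 mm. The wrist camera is an equidistant fisheye: a pixel r from the principal point sees the ray r / f radians off the axis. A picture is of the moment at which its call begins: read the wrist's pose just before it.
A pose or a line that the arm cannot do raises ctrl.Unreachable and nothing moves.
- ticket.hand_in(): hands the job in; it is judged then, once.
Trained networks look in the newest picture that a camera, given by its name, has taken for a name from the list of things; names that differ only in an ending like _2 or _b are one class to them, and where a whole thing is asked for, a point or a joint stands for the part that bears it (a point fixed in the world has none). Each returns a list of dicts, best first, with "p" (0 to 1); they miss things now and then, are a little off and sometimes report something else, mostly with a low value. They report only what shows in the picture. A call takes as long as a camera call. They do not tell look-alikes from the thing itself.
- nets.silhouettes(thing, camera): "pixels" (384x512 bool, what is visible of it).
- nets.spot_point(thing, camera): "point" ([x, y, z] in m, in world coordinates, good to about 4 mm: a listed point, or the origin of a listed thing).
The state is a dict: "time": time; "joints": joint angles; "dq": joint speeds; "tau": joint torques, N m; "ee_pos": TCP position; "ee_rot": TCP orientation; "force": force on the tool from outside, world axes, zero at the start; "torque": the same for the moment, N m; "grip_width": finger opening in m; "gripper_force": force on a finger pad.
Only numpy, scipy, OpenCV 4.12 (cv2) and the standard library are available. Lean on these libraries where they do the work, as an engineer would, in place of code of your own. Each camera call takes 0.05 s, during which the arm holds its last target. There are 200 camera calls.

## Working session

There is one attempt and no reset: what is moved stays moved. The work goes in short steps, each a Python script; the robot and the scene stay as the last script left them, time stands still between calls to the robot, and variables do not carry over. Pictures are saved under pics/ and viewed, at most 10 in all, crops included, and the job is handed in when it is done.

```bash
ls; mkdir -p pics; python3 - <<'E'
from plant import ctrl, viewer, nets
import cv2, numpy as np
ims=[]
for c in ("scene","side"):
    d=viewer.read_camera(c); cv2.imwrite(f"pics/{c}0.png",d["image"]); np.savez(f"{c}0.npz",**d)
    for t in ("tensioner_base","pivot","lock_hole","red_pin","blue_pin","black_pin","pin_rack"):
        print(c,t,[(np.round(r["point"],3).tolist(),round(r["p"],2)) for r in nets.spot_point(t,c)][:4])
    ims.append(cv2.resize(d["image"],(400,300)) )
    ims[-1]=d["image"]
cv2.imwrite("pics/both.png",cv2.resize(np.hstack(ims),(800,300)))
s=ctrl.sense();print(s["time"],s["ee_pos"],s["ee_rot"],s["grip_width"])
E
```

```text
pics
scene tensioner_base [([0.59, 0.064, 0.004], 0.9)]
scene pivot [([0.657, 0.06, 0.05], 0.78), ([0.599, -0.165, 0.011], 0.66), ([0.562, -0.297, 0.002], 0.46)]
scene lock_hole []
scene red_pin [([0.687, -0.274, 0.003], 0.84), ([0.692, -0.194, -0.002], 0.79), ([0.597, -0.171, 0.006], 0.63), ([0.563, -0.296, 0.005], 0.23)]
scene blue_pin [([0.581, -0.233, 0.006], 0.49)]
scene black_pin [([0.562, -0.293, 0.005], 0.62)]
scene pin_rack [([0.582, -0.229, 0.0], 0.62)]
side tensioner_base [([0.587, 0.064, -0.006], 0.85)]
side pivot [([0.661, 0.058, 0.044], 0.9)]
side lock_hole [([0.562, 0.038, 0.037], 0.7)]
side red_pin [([0.691, -0.271, -0.002], 0.82), ([0.688, -0.193, 0.001], 0.76)]
side blue_pin []
side black_pin [([0.559, -0.295, 0.01], 0.78)]
side pin_rack [([0.583, -0.23, -0.001], 0.85)]
0.8 [ 6.50003624e-01 -1.44424256e-05  2.38716323e-01] [ 7.07092737e-01  7.07120824e-01 -1.89768489e-05  2.96298574e-05] 0.08815672309791567
```

View pics/scene0.png

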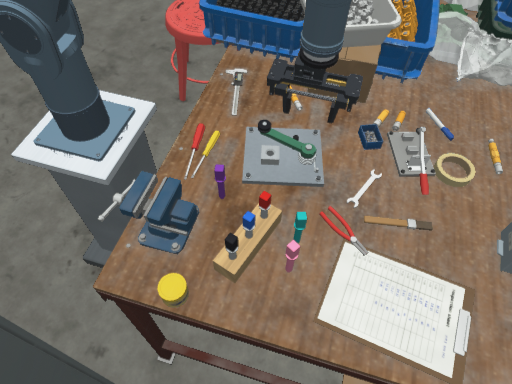

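View pics/side0.png

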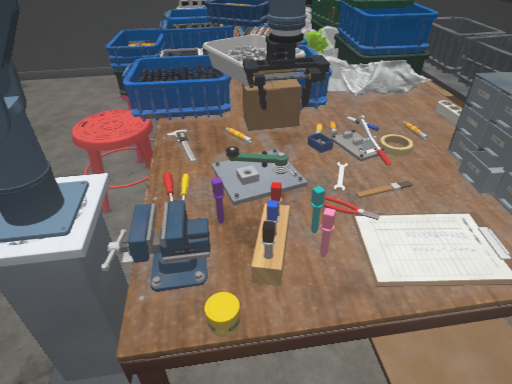

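Candidates in the scene view are the red head at (265,200) in the rack, pink at (292,252), turquoise at (300,222) and purple at (220,180). Only (265,200) is red and stands in the rack next to blue (249,219) and black (232,243). The tensioner plate is at (284,155), with the boss at (270,154) and the pivot at (307,151). Next I'll look from the wrist and refine with depth.

```bash
cat > h.py <<'E'
from plant import ctrl, gripper_to, planner, viewer, ticket, nets
import cv2, numpy as np
from scipy.spatial.transform import Rotation as R
def cloud(d,pose=None):
    z=d["z_map"].astype(float); K=d["K"]; v,u=np.indices(z.shape)
    x=(u-K[0,2])/K[0,0]; y=(v-K[1,2])/K[1,1]
    if pose is not None:
        r=np.hypot(x,y)+1e-9; k=np.tan(np.minimum(r,1.4))/r; x=x*k; y=y*k
    P=np.stack([x*z,y*z,z],-1)
    if pose is None: T=np.linalg.inv(d["camera_from_world"])
    else: T=pose@d["tool_from_camera"]
    P=P@T[:3,:3].T+T[:3,3]; P[z<=0]=np.nan
    return P
def pose():
    s=ctrl.sense(); T=np.eye(4); T[:3,:3]=R.from_quat(s["ee_rot"]).as_matrix(); T[:3,3]=s["ee_pos"]; return T
def down(yaw):  # tool z down, tool y (closing line) at angle yaw+90deg i.e. x at yaw
    c,s=np.cos(yaw),np.sin(yaw)
    return R.from_matrix(np.array([[c,s,0],[s,-c,0],[0,0,-1.]])).as_quat()
def rect(P,zlo,zhi,c,rad):
    m=(P[...,2]>zlo)&(P[...,2]<zhi)&(np.hypot(P[...,0]-c[0],P[...,1]-c[1])<rad)
    q=P[m]; r=cv2.minAreaRect((q[:,:2]*1000).astype(np.float32)); return len(q),np.round(r[0],1),np.round(r[1],1),round(r[2],1),np.round(np.median(q[:,2]),4)
E
python3 - <<'E'
from h import *
ctrl.movel([0.60,-0.06,0.30],max_speed=0.2); T=pose(); w=viewer.read_camera("wrist"); np.savez("w1.npz",T=T,**w)
print(ctrl.sense()["time"])
for t in ("tensioner_base","pivot","lock_hole","red_pin","pin_rack"):
    print(t,[(np.round(r["point"],3).tolist(),round(r["p"],2)) for r in nets.spot_point(t,"wrist")][:4])
for n,P in (("scene",cloud(dict(np.load("scene0.npz")))),("side",cloud(dict(np.load("side0.npz")))),("wrist",cloud(w,T))):
  for nm,a in (("red",(.128,.14,(.598,-.168),.03)),("blue",(.128,.14,(.582,-.23),.03)),("black",(.128,.14,(.561,-.295),.03)),("boss",(.033,.042,(.562,.038),.045)),("plate",(.009,.019,(.588,.064),.16)),("rack",(.045,.055,(.582,-.23),.13)),("hub",(.068,.077,(.659,.059),.03))):
    try: print(n,nm,*rect(P,*a))
    except Exception as e: print(n,nm,"none")
sc=dict(np.load("scene0.npz"))["image"]
a=cv2.resize(sc[170:290,190:320],(390,360),interpolation=cv2.INTER_CUBIC)
b=cv2.resize(w["image"],(410,308)); b=cv2.copyMakeBorder(b,0,52,0,0,cv2.BORDER_CONSTANT)
cv2.imwrite("pics/c1.png",np.hstack([a,b]))
E
```

```text
1.5
tensioner_base [([0.59, 0.068, -0.001], 0.81)]
pivot [([0.658, 0.061, 0.046], 0.82)]
lock_hole [([0.559, 0.043, 0.033], 0.73)]
red_pin [([0.687, -0.19, -0.003], 0.67), ([0.6, -0.174, 0.003], 0.62), ([0.473, -0.118, -0.004], 0.59)]
pin_rack [([0.58, -0.234, 0.001], 0.65)]
scene red 87 [ 600.3 -172.3] [21.9 22.4] 75.1 0.1326
scene blue 92 [ 581.2 -233.7] [22.5 20.7] 77.1 0.1328
scene black 103 [ 561.5 -295.5] [21.  22.3] 73.8 0.1329
scene boss 235 [559.9  34.8] [49.9 52.5] 14.0 0.0368
scene plate 3096 [591.5  61. ] [220.7 204.8] 14.3 0.0129
scene rack 1473 [ 625.2 -246.8] [200.  154.2] 72.9 0.0493
scene hub 29 [659.4  56. ] [13.7 18.8] 11.3 0.0708
side red 73 [ 601.  -171.1] [23.  21.4] 67.9 0.1332
side blue 90 [ 581.4 -233.1] [21.8 22.1] 73.4 0.1331
side black 109 [ 562.  -295.6] [23.3 21. ] 79.6 0.1335
side boss 188 [560.6  35.6] [49.8 54.3] 14.5 0.0375
side plate 2007 [592.7  61.3] [221.8 203.4] 14.4 0.0139
side rack 1275 [ 625.9 -246.2] [202.2 152.9] 72.6 0.0499
side hub 23 [659.4  57.3] [15.4 17.2] 20.4 0.072
wrist red 300 [ 600.4 -169. ] [22.6 22.4] 72.8 0.1337
wrist blue 58 [ 583.1 -221. ] [ 7.1 21.1] 85.4 0.1316
wrist black 185 [ 562.7 -292.4] [21.9 22.3] 69.8 0.1333
wrist boss 1175 [559.7  37.1] [51.  50.3] 14.9 0.0378
wrist plate 14566 [591.6  62.6] [221.6 200.9] 14.2 0.014
wrist rack 2482 [ 629.1 -228.8] [167.7 150.5] 72.7 0.05
wrist hub 164 [658.6  58.6] [16.5 17.8] 0.1 0.0718
```

View pics/c1.png

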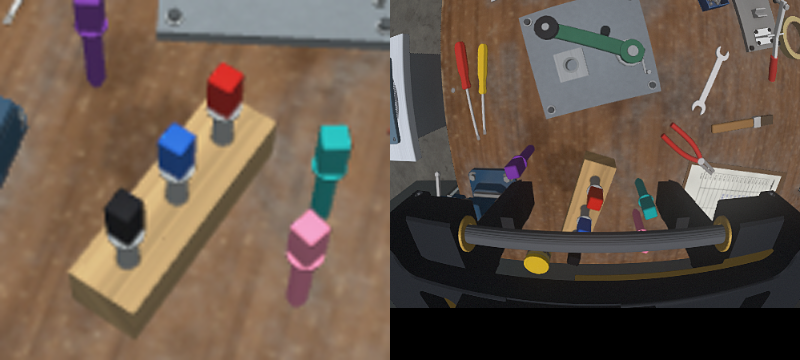

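The crop confirms the red-headed pin at the tensioner end of the rack, beside blue and black. Positions: red (0.6006, -0.171), rack yaw -17.1°, base (0.592, 0.062) with yaw 14.2°. Now I'll grasp and lift.

```bash
cat >> h.py <<'E'
D=np.deg2rad; byaw=D(14.3); B=np.array([.592,.0615])
def b2w(x,y): return B+np.array([np.cos(byaw)*x-np.sin(byaw)*y,np.sin(byaw)*x+np.cos(byaw)*y])
piv=b2w(.065,-.020); hole=b2w(-.037,-.017)
u=lambda a:np.array([np.cos(a),np.sin(a)])
a0=byaw+D(150); start=piv+.102*u(a0)+.038*u(a0-np.pi/2)
qg=down(D(72.9)); qp=down(byaw-D(2)); H=.092
def st(*k):
    s=ctrl.sense(); print(*k,round(s["time"],2),np.round(s["ee_pos"],4),"F",np.round(s["force"],1),"w",round(s["grip_width"],4),"gf",round(float(np.max(s["gripper_force"])),1)); return s
E
python3 - <<'E'
from h import *
print(piv,hole,start)
for p,q in (([.6006,-.171,.098],qg),([*start,.19],qp),([*start,.138],qp),([*hole,.096],qp)):
    print(np.round(planner.ik(p,q),2))
gripper_to(.05,60)
ctrl.movep([.6006,-.171,.17],qg); st()
ctrl.movel([.6006,-.171,.006+H],max_speed=.1); st("at")
gripper_to(0.0,60); st("grip")
ctrl.movel([.6006,-.171,.19],max_speed=.1); st("up")
T=pose(); w=viewer.read_camera("wrist"); cv2.imwrite("pics/w2.png",w["image"])
ctrl.movep([*start,.19],qp); st("start")
d=viewer.read_camera("side"); cv2.imwrite("pics/s2.png",cv2.resize(d["image"][80:300,140:400],(780,660))[:600])
E
```

```text
[0.659926   0.05817462] [0.5603454  0.03588777] [0.57201426 0.12235815]
[ 0.15  0.67  0.08  1.71 -0.07  0.77 -0.04]
[-0.43  0.49  0.2   1.77 -0.12  0.9  -1.54]
[-0.43  0.56  0.19  1.8  -0.14  0.79 -1.52]
[-0.3   0.59  0.2   1.88 -0.18  0.68 -1.35]
3.17 [ 0.6017 -0.1696  0.171 ] F [0.5 0.2 0.3] w 0.0501 gf 0.0
at 4.04 [ 0.6012 -0.1711  0.0986] F [ 0.3 -0.1  0.6] w 0.05 gf 0.0
grip 4.58 [ 0.6008 -0.171   0.0983] F [-0.5 -0.2  1.9] w 0.0215 gf 60.0
up 5.65 [ 0.6001 -0.1708  0.1892] F [-0.2  0.2 -1.8] w 0.0216 gf 59.9
start 7.0 [0.5723 0.1212 0.1899] F [ 0.2  0.5 -1.4] w 0.0214 gf 59.9
```

View pics/s2.png

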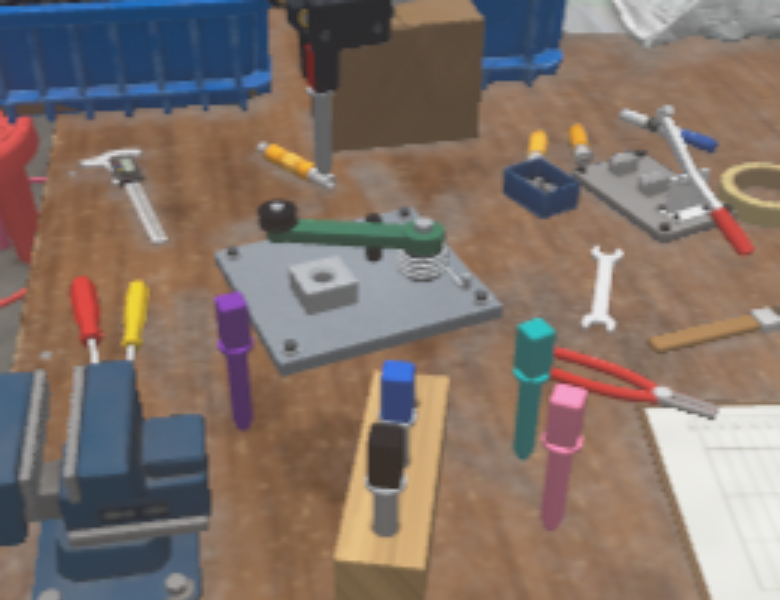

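The red pin is held upright at crop (323,130), behind the green arm, and blue and black are still in the rack. Lower and push.

```bash
python3 - <<'E'
from h import *
z=.045+H
ctrl.movel([*start,z],max_speed=.12); st("low")
for k in (.4,.7,.9,1):
    ctrl.movel([*(start+k*(hole-start)),z],max_speed=.06); st(k)
ctrl.dwell(.3); st("over")
T=pose(); w=viewer.read_camera("wrist"); d=viewer.read_camera("side"); e=viewer.read_camera("scene")
f=lambda im,y,x:cv2.resize(im[y:y+90,x:x+110],(400,327),interpolation=cv2.INTER_CUBIC)
cv2.imwrite("pics/o.png",np.hstack([f(d["image"],120,200),f(e["image"],100,230)]))
E
```

```text
low 7.64 [0.5724 0.122  0.1373] F [ 0.1 -0.3 -1.1] w 0.0217 gf 59.9
0.4 8.38 [0.5674 0.0882 0.1371] F [-0.2  3.1 -0.5] w 0.0216 gf 60.0
0.7 8.96 [0.5641 0.0617 0.1371] F [ 0.2  2.8 -1. ] w 0.0215 gf 60.0
0.9 9.4 [0.5613 0.0448 0.137 ] F [-0.4  2.9  0.7] w 0.0213 gf 60.0
1 9.69 [0.5601 0.0361 0.1369] F [-1.2  4.5  0.1] w 0.0214 gf 60.0
over 9.99 [0.5601 0.0363 0.1369] F [-0.4  4.1  0.4] w 0.0218 gf 60.0
```

View pics/o.png

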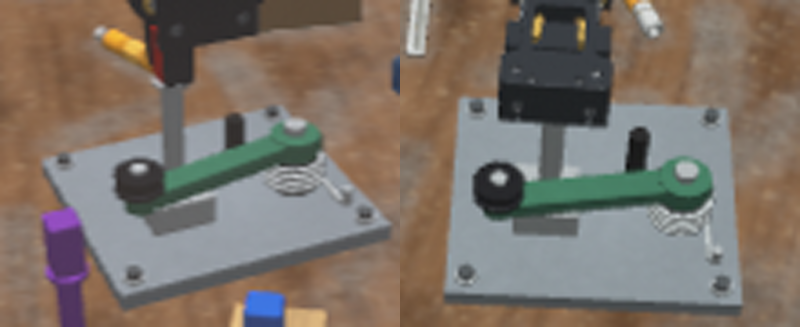

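The arm is pushed past the boss and the pin shank stands behind it over the boss, at left crop (173,125) and right crop (552,150). Now I'll insert it, watching the force.

```bash
python3 - <<'E'
from h import *
for f in (.036,.030,.024,.016,.008,.0045):
    ctrl.movel([*hole,f+H],max_speed=.03); s=st(f)
    if abs(s["force"][2])>15 or np.hypot(*s["force"][:2])>20: print("stop"); break
E
```

```text
0.036 10.59 [0.5597 0.0358 0.1273] F [-1.4  3.7 -2.5] w 0.0215 gf 60.0
0.03 10.94 [0.5602 0.0359 0.1217] F [ 0.2  3.1 -2.8] w 0.0216 gf 60.0
0.024 11.29 [0.5601 0.0359 0.1156] F [-0.9  3.9 -3.2] w 0.0215 gf 60.0
0.016 11.71 [0.5601 0.0359 0.1075] F [-1.   3.  -2.3] w 0.0212 gf 60.0
0.008 12.12 [0.5601 0.0359 0.0995] F [-1.2  3.  -3.2] w 0.0214 gf 60.0
0.0045 12.39 [0.5603 0.0358 0.0963] F [-1.4  3.1 -2.8] w 0.0217 gf 60.0
```

```bash
python3 - <<'E'
from h import *
ctrl.movel([*hole,.0025+H],max_speed=.02); st("press")
gripper_to(.045,60); st("open")
ctrl.movel([*hole,.25],max_speed=.12); st("up")
ctrl.movep([.55,-.13,.32],qg); st("away"); ctrl.dwell(.3)
d=viewer.read_camera("side"); e=viewer.read_camera("scene")
f=lambda im,y,x:cv2.resize(im[y:y+90,x:x+110],(400,327),interpolation=cv2.INTER_CUBIC)
cv2.imwrite("pics/f.png",np.hstack([f(d["image"],120,200),f(e["image"],100,230)]))
for n,c in (("side",d),("scene",e)): print(n,*rect(cloud(c),.115,.15,hole,.04))
E
```

```text
press 12.64 [0.5609 0.0358 0.0961] F [-5.7  3.5 15.4] w 0.0215 gf 60.0
open 13.17 [0.5605 0.0355 0.0944] F [-0.   0.6  0.9] w 0.0451 gf 0.0
up 14.62 [0.5599 0.0359 0.2492] F [-0.2 -0.1  0.3] w 0.0448 gf 0.0
away 15.79 [ 0.5499 -0.1293  0.3195] F [-0.1  0.7 -0.2] w 0.045 gf 0.0
side 75 [559.3  42.4] [21.4 21.4] 4.1 0.1273
scene 84 [559.2  44.4] [21.8 24.5] 5.9 0.1291
```

View pics/f.png

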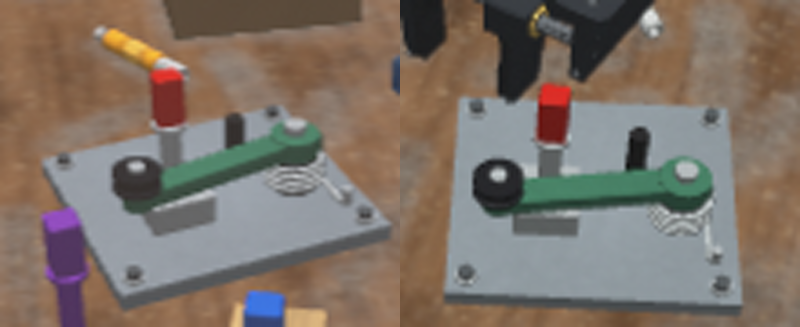

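The pin stands fully down in the boss with its red head at left crop (168,98), and the arm leans on it. The small tilt comes from the hole clearance, and the bottom was felt at foot height 4 mm. Handing in.

```bash
python3 -c "
from plant import ticket; print(ticket.hand_in())"
```

```text
the job is handed in; nothing more can be done
None
```

The job is handed in: the red pin is fully down in the lock hole and holding the green arm back, and the blue and black pins are still in the rack.

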